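Lift the hot jar with the tongs

ROBOT

A 6-joint arm with a two-finger parallel gripper is mounted at the origin on the work surface. World frame = base frame: x ahead of the robot, y to its left, z up, the work surface at z = 0. Lengths are in m, angles in degrees, forces in N, time in s.
With the tool pointing down it reaches from about 0.375 to 0.9 m from the base axis. Payload 3.1 kg.
Tool frame: the origin (TCP) lies on the centre line of the jaws, within the pads' length; the fingertips stand 11 mm ahead of it and the grasp point (between the pads) lies 8 mm behind it; z points along the fingers, y is the line along which they close (so a half turn about z gives the same grasp; the last joint's range is limited). The gripper opens to 87 mm and grips with 3 to 60 N. Pads are 19 mm wide; open, the fingers measure 117 mm over their backs; the gripper's body (75 mm by 190 mm) begins 51 mm behind the grasp point.
Start: joints at [62.481, 30.224, 82.088, -0, 67.689, -10.227], TCP at [0.186, 0.597, 0.197] pointing down, gripper open.
Joint ranges: [-176.69, 176.69], [-43.24, 126.21], [12.49, 139.97], [-82, 262], [0, 151.66], [-163.58, 163.58]. Speed limits (degrees/s): [159.86, 159.86, 180, 180, 180, 180].

INTERFACE

Orientations are given as a 3x3 rotation matrix whose columns are the frame's x, y, z axes.
In Python, from rig import * gives the robot as it stands.
- The arm moves only by the shell command python3 -m inch 'ROWS'. ROWS is JSON, a list of rows, each an object of numbers: "gripper": the opening in per cent of the stroke, from 0 (shut) to 100 (fully open); "dx", "dy", "dz": the shift along the tool's x, y, z in mm; "turn": the turn about the tool's z in rad. A call has 1 to 12 rows; each row is the pose to reach, as a shift and turn from the pose commanded when the call began, along the tool's axes at that moment; what a row does not reach only later rows make up. A row lasts 1/10 s, in which the tool goes at most 50 mm and 8.59 degrees, less where a joint would pass 70% of its speed; a pose out of reach is approached as far as the arm can. A call with a gripper value outside its range is refused whole. The fingers move at their own pace and stop on an object; the grip force is fixed at half the most. Time passes only in rows, so rows that repeat a pose let the fingers close. It gives the time, the measured TCP pose, the force and the opening at its end, in the units of the state.
- read_state(): the state, without advancing time (a new reading comes with each control period).
- capture(name): name is "side" or "top" or "wrist"; returns the picture (384x512x3 uint8, red, green, blue); there is no depth.
- get_calibration(name): a dict with "camera_matrix" (3x3 intrinsics, pixels), "world_to_cam" (4x4, takes a point from world to camera coordinates); the wrist camera has in their place "T_tool_cam" (4x4, takes a point from camera to tool coordinates, whose origin is the TCP and whose axes are the flange's). Camera axes: x right, y down, z forward; pixel columns grow to the right and rows downward; lengths in m; the calibration is good to about 2 mm. A picture is of the moment at which its call begins: read the wrist's pose just before it. get_calibration takes no time and is no camera call.
- hand_in(): hands the job in, once; it reports no verdict.
Trained networks look in the newest picture that a camera, given by its name, has taken for a name from the list of things; names that differ only in an ending like _2 or _b are one class to them, and where a whole thing is asked for, a point or a joint stands for the part that bears it (a point fixed in the world has none). Each returns a list of dicts, best first, with "score" (0 to 1); they miss things now and then, are a little off and sometimes report something else, mostly with a low value. They report only what shows in the picture. A call takes as long as a camera call. They do not tell look-alikes from the thing itself.
- recognise(camera, query): "extent" ([centre column, centre row, width, height] in pixels, round what is visible of it).
The state is a dict: "time_s": time; "joint_positions": joint angles; "qvel": joint speeds; "tau": joint torques, N m; "position": TCP position; "tcp_rot": TCP orientation; "force": force on the tool from outside, world axes, zero at the start; "moment": the same for the moment, N m; "opening": opening from 0.0 (shut) to 1.0 (fully open).
Only numpy, scipy, OpenCV 4.12 (cv2) and the standard library are available. Lean on these libraries where they do the work, as an engineer would, in place of code of your own. Each camera call takes 0.05 s, during which the arm holds its last target. There are 200 camera calls.

TASK

The little jar of marmalade on the sink drainer has just come out of boiling water and is too hot to touch: pick up the tongs, close them on the jar while it stands there, and lift it upright about 10 cm clear of the drainer. Touch the jar with nothing but the tongs, and leave the ramekins, saucepan and soap dish where they are. The job finishes while still holding: keep the tongs gripped shut on the raised jar, still and upright, and do not put anything down.

Things in the scene. Friction and masses are not known exactly. Their poses are not given: they have to be found in the camera images.
- drainer: White plastic drainer insert standing in the sink bowl, fixed: a level slatted deck 380 (its x) by 580 (its y) mm with a lip 12 mm high round the edge. Origin: middle of the deck, on its upper face (the surface the things stand on); x points away from the robot.
- jar: Small amber glass jar with a brass-coloured lid, the thing to lift. Upright cylinder: glass body 36 mm diameter and 40 mm high, lid 34 mm diameter, 52 mm high in all, about 75 g. Origin: centre of its underside, z up along its axis.
- tongs: Spring kitchen tongs, steel with black grips and tips, 190 mm, 130 g, lying flat: two upright strips 24 mm high, an upright pivot at the tail, opening in the level plane. Origin: underside of the pivot; x along the fixed side a to the tips, side b to -y, z up. Balance point about 85 mm from the pivot. Black grip sleeves (55 to 115 mm from it) are pinched from above across both sides.
- tongs_arm (a joint): Opening of the tongs, rad: 0.16 at rest (sprung open against a stop); 0 when the sides are parallel and the tips just fit the jar; -0.12 when shut on nothing. Pinched at the middle of the grips, the spring starts to give at about 6 N and takes about 9.5 N at 0; half of the force beyond that reaches the tips.
- grip_a (a point): Middle of the outer face of side a's grip sleeve, 85 mm from the pivot and 12 mm above the tongs' underside. Outside width over both grips: 59 mm at rest, 45 mm when closed on the jar.
- grip_b (a point): The same point on side b.
- tip_a (a point): Point 170 mm from the pivot on side a, 12 mm above the tongs' underside, where the jar's side touches when held. The black tips there are shallow upright V cups, 24 mm high and 30 mm long, that fit the round jar. About 63 mm from tip_b at rest, 36 mm when closed on the jar.
- tip_b (a point): The same point on side b.
- ramekin1: Clear glass ramekin, 70 mm diameter, 40 mm high, 160 g; bystander. Origin: centre of its underside.
- ramekin2: Second ramekin, the same; bystander. The two ramekins and the jar stand in a row in any order.
- saucepan: Steel saucepan 130 mm diameter with a red silicone lid on it (140 mm diameter, knob top at 99 mm), black handle 8 mm in radius reaching 188 mm from the axis along its x at about 70 mm height; 0.75 kg; bystander. Origin: centre of its underside.
- soap_dish: Blue plastic soap dish 75 by 110 mm, 35 mm high with its hinged flap closed; bystander. Origin: centre of its underside.
Things that resemble listed ones, but are neither listed nor needed, are in the scene too. Of the things like the jar, leave any that is pink or red; of the rest the larger one is meant.

How it is judged (in metres and radians):
On the way, in this order (a step that is already met when the one before it is completed fails the run):
1. the tongs are picked up by the gripper, clear of the drainer, with the jar still standing untouched (z of tongs in the frame of drainer above 0.02 m and contact force between the fingers and tongs above 1 N and contact force between tongs and jar below 0.1 N and z of jar in the frame of drainer below 0.01 m), for 0.2 s.
2. the tongs are closed on the jar while it still stands on the drainer (contact force between tongs and jar above 2 N and value of joint tongs_arm between -0.06 and 0.06 rad and z of jar in the frame of drainer below 0.02 m), for 0.1 s.
At the end, for the whole second after the job is handed in: Gripper holds the tongs (over 3 N); tongs closed on the jar (over 2 N, joint within 0.06 rad of 0); jar and tongs over 60 mm above the deck; jar leans under 0.3 rad, slower than 0.03 m/s, untouched by gripper or arm; bystanders within 20 mm of their starts (contact force between tongs and jar above 2 N and value of joint tongs_arm between -0.06 and 0.06 rad and z of each of jar, tongs in the frame of drainer above 0.06 m and angle between jar's own z axis and vertical below 0.3 rad and linear speed of jar below 0.03 m/s and contact force between the fingers and tongs above 3 N and contact force between each of the arm, the fingers and jar below 0.1 N and distance of each of ramekin1, ramekin2, saucepan, soap_dish from where it was at the start of the episode below 0.02 m); the arm keeps its last pose, push and grip.
It fails at once if the gripper or arm touches the hot jar (contact force between any of the fingers, the arm and jar above 0.3 N).
It fails at once if the jar is tipped over (angle between jar's own z axis and vertical above 0.6 rad).
It fails at once if a ramekin, the saucepan or the soap dish is pushed out of place or tipped (distance of any of ramekin1, ramekin2, saucepan, soap_dish from where it was at the start of the episode above 0.02 m or angle between any of ramekin1, ramekin2, saucepan, soap_dish's own z axis and vertical above 0.3 rad).
It also fails if it takes over 40 s, if anything falls off the work surface, if the arm or the gripper's body presses on something with over 40 N, if the wrist force passes 120 N, or if a joint passes its speed limit or range.

## Working session

There is one attempt and no reset: what is moved stays moved. The work goes in short steps, Python scripts to look and compute and a shell command to move; the robot and the scene stay as the last step left them, time stands still between calls to the robot, and variables do not carry over. Pictures are saved under pics/ and viewed, on a budget of 10 in all, crops included, one or two more only if the job needs it, and the job is handed in when it is done.

```bash
mkdir -p pics; cat > h.py <<'E'
from rig import *
import numpy as np, cv2
def cam(n):
    c=get_calibration(n); K=np.array(c["camera_matrix"])
    if n=="wrist":
        s=read_state(); T=np.eye(4);T[:3,:3]=s["tcp_rot"];T[:3,3]=s["position"]
        return K,np.linalg.inv(T@np.array(c["T_tool_cam"]))
    return K,np.array(c["world_to_cam"])
def onz(K,M,uv,z):
    R=M[:3,:3];o=-R.T@M[:3,3];d=R.T@np.linalg.inv(K)@[uv[0],uv[1],1]
    return o+d*(z-o[2])/d[2]
def proj(K,M,p):
    q=K@(M[:3,:3]@np.array(p)+M[:3,3]);return q[:2]/q[2]
def tri(obs):
    A=[];b=[]
    for K,M,uv in obs:
        R=M[:3,:3];o=-R.T@M[:3,3];d=R.T@np.linalg.inv(K)@[uv[0],uv[1],1];d/=np.linalg.norm(d)
        P=np.eye(3)-np.outer(d,d);A.append(P);b.append(P@o)
    A=np.vstack(A);b=np.hstack(b);x=np.linalg.lstsq(A,b,rcond=None)[0]
    return x,np.linalg.norm(A@x-b)
def save(n,im,s=1): cv2.imwrite(f"pics/{n}.png",cv2.resize(im[:,:,::-1],None,fx=s,fy=s,interpolation=cv2.INTER_CUBIC))
E
python3 - <<'E'
from h import *
np.set_printoptions(precision=4,suppress=True)
s=read_state();print(s["time_s"],s["position"],s["tcp_rot"],s["force"])
for c in("side","top"):
    im=capture(c);save(c+"0",im,1.5)
    K,M=cam(c);print(c,K[0,0],-M[:3,:3].T@M[:3,3],M[2,:3])
    for q in("jar","tongs","tip_a","grip_a","ramekin1","saucepan","soap_dish","drainer"):
        for r in recognise(c,q)[:5]:print(c,q,round(r["score"],2),np.round(r["extent"]))
E
```

```text
0.0 [0.1854 0.5961 0.1964] [[-0.9548  0.2972 -0.001 ]
 [ 0.2972  0.9548 -0.0019]
 [ 0.0004 -0.0021 -1.    ]] [0.6092 0.5469 0.6743]
side 444.3070646967168 [ 0.1192 -0.6313  0.7127] [ 0.4832  0.5529 -0.6789]
side jar 0.78 [318. 222.  16.  30.]
side jar 0.75 [367. 294.  16.  20.]
side jar 0.73 [420. 252.  16.  26.]
side jar 0.57 [388. 271.  24.  32.]
side tongs 0.92 [201. 226.  61.  65.]
side tip_a 0.86 [204. 226.  58.  63.]
side tip_a 0.83 [213. 214.  29.  46.]
side grip_a 0.95 [204. 224.  62.  65.]
side grip_a 0.6 [216. 215.  32.  44.]
side grip_a 0.46 [318. 224.  16.  31.]
side ramekin1 0.8 [246. 171.  33.  24.]
side ramekin1 0.72 [275. 199.  32.  34.]
side ramekin1 0.72 [204. 226.  64.  65.]
side saucepan 0.87 [195. 124.  62.  73.]
side soap_dish 0.7 [139. 172.  54.  43.]
side drainer 0.93 [243. 229. 299. 229.]
top 490.89580689805314 [ 0.498  -0.0715  1.4959] [ 0.0452 -0.0174 -0.9988]
top jar 0.64 [358. 178.  14.  14.]
top jar 0.52 [361. 148.  11.  12.]
top jar 0.47 [302. 180.  10.  15.]
top tongs 0.51 [266. 238.  28.  15.]
top tip_a 0.7 [164. 241.  39.  25.]
top tip_a 0.52 [277. 241.  11.   2.]
top grip_a 0.59 [260. 242.  40.  10.]
top ramekin1 0.74 [222. 176.  26.  23.]
top ramekin1 0.56 [263. 183.  24.  22.]
top saucepan 0.98 [144. 178.  83.  58.]
top saucepan 0.36 [249. 234.  68.  26.]
top soap_dish 0.66 [163. 242.  37.  26.]
top drainer 0.58 [250. 236.  62.  28.]
top drainer 0.55 [234. 203. 199. 135.]
```

View pics/side0.png

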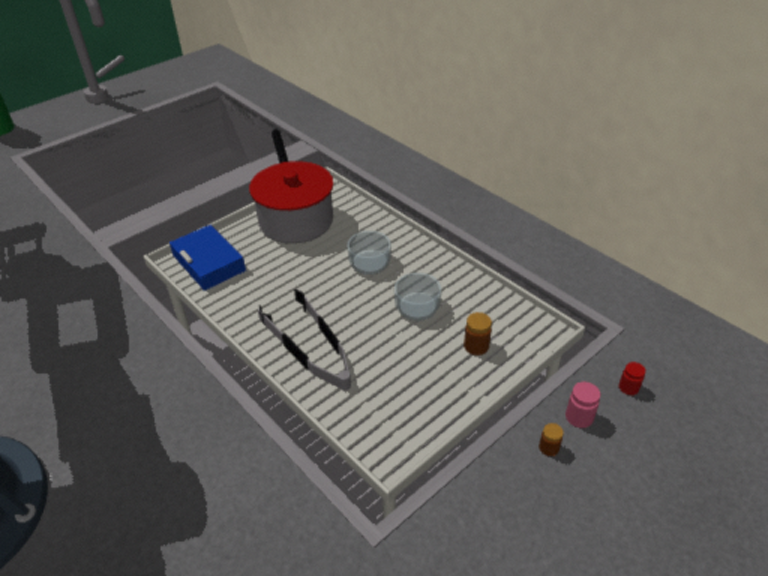

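View pics/top0.png

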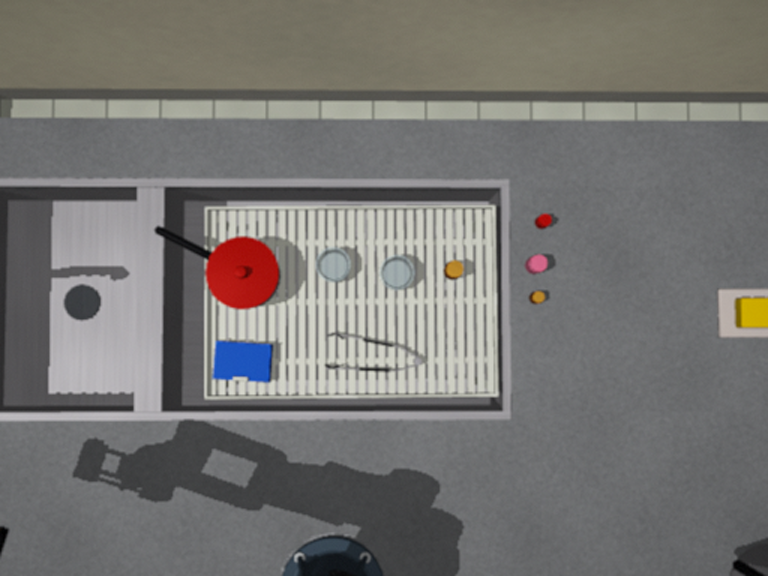

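The jar candidates in side0 (768 px scale) are:
- (478,334), amber, on the drainer in the ramekin row
- (551,440), small amber, on the counter
- (583,404), pink
- (632,378), red

By the description I choose the first, which is the larger of the two amber ones. The top view shows it at (454,269). The tongs' pivot is at top (421,358) and side (347,378), with the tips pointing left. Next I triangulate.

```bash
python3 - <<'E'
from h import *
np.set_printoptions(precision=4,suppress=True)
S=cam("side");T=cam("top")
pts={"jar":((477,333),(454,269.5)),"jarlidtop":((479,320),(454,269)),"pivot":((347,372),(421,358)),"tipfar":((300,297),(332,335)),"tipnear":((264,314),(330,366)),"gripfar":((328,332),(378,342)),"gripnear":((295,348),(376,369)),
"cornerR":((582,328),(495,207)),"cornerN":((388,486),(497,396)),"cornerNL":((147,259),(206,396)),"ram2":((418,297),(398,272)),"ram1":((369,252),(334,265)),"smalljar":((551,440),(538,297))}
for k,(a,b) in pts.items():
    x,r=tri([(*S,np.array(a)/1.5),(*T,np.array(b)/1.5)]);print(k,x,round(r,4))
print(get_calibration("wrist"))
E
```

```text
jar [ 0.6328 -0.2416  0.0419] 0.0008
jarlidtop [ 0.6329 -0.2401  0.066 ] 0.0019
pivot [ 0.4566 -0.1748  0.044 ] 0.0025
tipfar [ 0.5048 -0.0006  0.0267] 0.0023
tipnear [0.4431 0.0033 0.03  ] 0.0018
gripfar [ 0.4892 -0.0911  0.0316] 0.0005
gripnear [ 0.4355 -0.0868  0.0353] 0.0011
cornerR [ 0.761  -0.3269  0.0255] 0.0007
cornerN [ 0.3841 -0.3278  0.0359] 0.0025
cornerNL [0.3827 0.2506 0.018 ] 0.0007
ram2 [ 0.6281 -0.1306  0.0367] 0.0009
ram1 [ 0.6423 -0.004   0.0383] 0.0002
smalljar [ 0.5791 -0.4124  0.0233] 0.0013
{'camera_matrix': array([[296.6159,   0.    , 253.6841],
       [  0.    , 296.6159, 193.1898],
       [  0.    ,   0.    ,   1.    ]]), 'T_tool_cam': array([[ 0.0009, -0.9548, -0.2972,  0.082 ],
       [ 1.    ,  0.0005,  0.0016,  0.001 ],
       [-0.0014, -0.2972,  0.9548, -0.186 ],
       [ 0.    ,  0.    ,  0.    ,  1.    ]])}
```

The deck is at about z 0.015–0.02. The mid-grip is near (0.462, -0.089) and the jar is at (0.633, -0.241). I'll move above the tongs for a close look.

```bash
python3 -m inch '[{"dx":-468,"dy":-573,"turn":1.27,"gripper":100},{"dx":-468,"dy":-573,"turn":1.27},{"dx":-468,"dy":-573,"turn":1.27},{"dx":-468,"dy":-573,"turn":1.27},{"dx":-468,"dy":-573,"turn":1.27},{"dx":-468,"dy":-573,"turn":1.27},{"dx":-468,"dy":-573,"turn":1.27},{"dx":-468,"dy":-573,"turn":1.27},{"dx":-468,"dy":-573,"turn":1.27},{"dx":-468,"dy":-573,"turn":1.27},{"dx":-468,"dy":-573,"turn":1.27},{"dx":-468,"dy":-573,"turn":1.27}]'
python3 -c "
from h import *
print(np.round(read_state()['tcp_rot'],3))"
```

```text
[[-0.955  0.297 -0.   ]
 [ 0.297  0.955 -0.   ]
 [ 0.    -0.    -1.   ]]invalid input
```

```bash
python3 -m inch '[{"dx":-468,"dy":-573,"dz":0,"turn":1.27,"gripper":100},{"dx":-468,"dy":-573,"dz":0,"turn":1.27,"gripper":100},{"dx":-468,"dy":-573,"dz":0,"turn":1.27,"gripper":100},{"dx":-468,"dy":-573,"dz":0,"turn":1.27,"gripper":100},{"dx":-468,"dy":-573,"dz":0,"turn":1.27,"gripper":100},{"dx":-468,"dy":-573,"dz":0,"turn":1.27,"gripper":100},{"dx":-468,"dy":-573,"dz":0,"turn":1.27,"gripper":100},{"dx":-468,"dy":-573,"dz":0,"turn":1.27,"gripper":100},{"dx":-468,"dy":-573,"dz":0,"turn":1.27,"gripper":100},{"dx":-468,"dy":-573,"dz":0,"turn":1.27,"gripper":100},{"dx":-468,"dy":-573,"dz":0,"turn":1.27,"gripper":100},{"dx":-468,"dy":-573,"dz":0,"turn":1.27,"gripper":100}]'
python3 -c "
from h import *
print(np.round(read_state()['tcp_rot'],3))"
```

```text
time_s: 2.1
position: [0.4107, 0.0381, 0.1978]
tcp_rot: [[0.001, 1.0, 0.001], [1.0, -0.001, -0.0], [-0.0, 0.001, -1.0]]
force: [0.6, 0.8, -0.2]
opening: 0.998
[[ 0.001  1.     0.001]
 [ 1.    -0.001 -0.   ]
 [-0.     0.001 -1.   ]]
```

```bash
cat > look.py <<'E'
import sys,pickle
from h import *
np.set_printoptions(precision=4,suppress=True)
n=sys.argv[1];KM=cam("wrist");im=capture("wrist");save(n,im,1.5);pickle.dump((*KM,im),open(n+".pkl","wb"))
for q in sys.argv[2:]:
    for r in recognise("wrist",q)[:4]:
        e=np.array(r["extent"]);print(q,round(r["score"],2),e.round(1),onz(*KM,e[:2],0.03))
E
python3 look.py w1 tongs grip_a tip_a jar
python3 -m inch '[{"dx":-50,"dy":20,"dz":0,"turn":0,"gripper":100},{"dx":-90,"dy":40,"dz":0,"turn":0,"gripper":100},{"dx":-127,"dy":51,"dz":0,"turn":0,"gripper":100},{"dx":-127,"dy":51,"dz":0,"turn":0,"gripper":100},{"dx":-127,"dy":51,"dz":0,"turn":0,"gripper":100}]'
python3 look.py w2 tongs grip_a tip_a jar
```

```text
tongs 0.7 [299.6 254.3  67.1 133.4] [ 0.4727 -0.0739  0.03  ]
tongs 0.2 [311.  250.1  44.6 124.3] [ 0.4876 -0.0677  0.03  ]
grip_a 0.93 [299.9 254.5  62.1 135.7] [ 0.4731 -0.0742  0.03  ]
grip_a 0.75 [310.2 252.   45.2 122.3] [ 0.4867 -0.0705  0.03  ]
tip_a 0.95 [299.8 252.5  64.6 137.3] [ 0.4729 -0.0713  0.03  ]
tip_a 0.77 [308.6 251.8  42.6 114.2] [ 0.4845 -0.0702  0.03  ]
jar 0.47 [295.4  50.5  85.6 101.1] [0.4569 0.1738 0.03  ]
time_s: 2.85
position: [0.4601, -0.0852, 0.197]
tcp_rot: [[0.0, 1.0, -0.002], [1.0, 0.0, 0.001], [0.001, -0.002, -1.0]]
force: [-0.6, 0.8, 0.4]
opening: 1.002
tongs 0.95 [263.7 163.9  70.2 155.9] [ 0.4725 -0.0743  0.03  ]
grip_a 0.73 [265.  164.9  67.3 159.1] [ 0.4741 -0.0755  0.03  ]
grip_a 0.69 [276.  161.2  43.3 140.5] [ 0.4873 -0.071   0.03  ]
tip_a 0.89 [275.4 162.1  41.9 134. ] [ 0.4866 -0.0721  0.03  ]
tip_a 0.76 [263.  163.3  68.2 158.7] [ 0.4717 -0.0736  0.03  ]
```

View pics/w1.png

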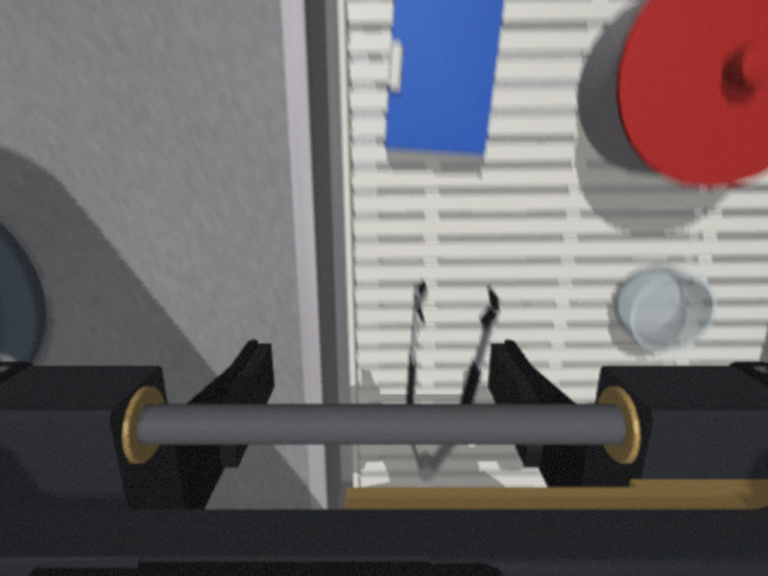

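View pics/w2.png

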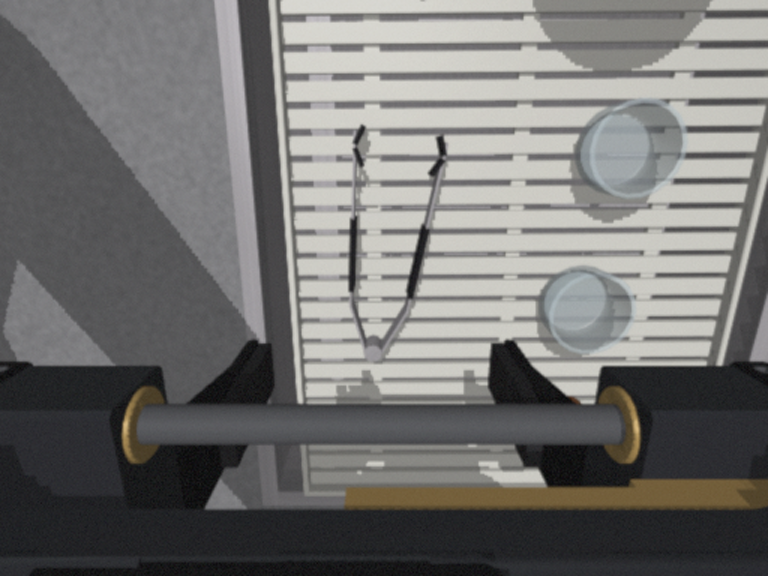

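w2 shows the tongs clear. The pivot is at (374,350), the a sleeve runs (353,290)–(354,218), the b sleeve (412,297)–(424,228), and the tips are near (360,145) and (438,155).

```bash
python3 - <<'E'
from h import *
import pickle
np.set_printoptions(precision=4,suppress=True)
W=[pickle.load(open(f"w{i}.pkl","rb"))[:2] for i in(1,2)]
S=cam("side");T=cam("top")
P={"a_end":((421,283),(363,127)),"b_end":((491,289),(440,138)),"b_sleeve_front":((476,368),(425,227)),"a_sleeve_front":((411,364),(354,218)),"pivot":((429,470),(374,345))}
for k,(a,b) in P.items(): print(k,*tri([(*W[0],np.array(a)/1.5),(*W[1],np.array(b)/1.5)]))
for z in(.03,.04):
  for k,p in {"a0":(353,290),"a1":(354,218),"b0":(411,297),"b1":(425,228),"piv":(374,345)}.items(): print(z,k,onz(*W[1],np.array(p)/1.5,z))
for k,s,w in(("gripa",(295,348),(353.5,254)),("gripb",(328,332),(418,262)),("piv",(347,372),(374,345))):
  print(k,*tri([(*S,np.array(s)/1.5),(*W[1],np.array(w)/1.5)]))
# ramekin2 rim near / drainer lip corner
print(proj(*W[1],[.4601,-.0852,.02])*1.5)
E
```

```text
a_end [0.4463 0.0158 0.0238] 0.0010612826776532896
b_end [0.5066 0.0084 0.0181] 1.9945463756315515e-05
b_sleeve_front [ 0.495  -0.0586  0.0339] 0.000612853639970094
a_sleeve_front [ 0.4387 -0.0511  0.0402] 0.0019888993016022962
pivot [ 0.4551 -0.153   0.0486] 7.134726330330747e-05
0.03 a0 [ 0.4376 -0.1116  0.03  ]
0.03 a1 [ 0.4394 -0.052   0.03  ]
0.03 b0 [ 0.4859 -0.1176  0.03  ]
0.03 b1 [ 0.4958 -0.0598  0.03  ]
0.03 piv [ 0.4549 -0.1613  0.03  ]
0.04 a0 [ 0.4383 -0.1085  0.04  ]
0.04 a1 [ 0.44   -0.0506  0.04  ]
0.04 b0 [ 0.4852 -0.1144  0.04  ]
0.04 b1 [ 0.4948 -0.0582  0.04  ]
0.04 piv [ 0.455  -0.1568  0.04  ]
gripa [ 0.4382 -0.0812  0.0287] 0.0004547201881357852
gripb [ 0.491 -0.088  0.028] 0.000272267406099555
piv [ 0.4584 -0.1632  0.03  ] 0.005513933345580515
[380.1267 256.2857]
```

```bash
python3 -m inch '[{"dx":0,"dy":5,"dz":40,"turn":0.03,"gripper":100},{"dx":0,"dy":5,"dz":80,"turn":0.03,"gripper":100},{"dx":0,"dy":5,"dz":120,"turn":0.03,"gripper":100},{"dx":0,"dy":5,"dz":150,"turn":0.03,"gripper":100},{"dx":0,"dy":5,"dz":160,"turn":0.03,"gripper":100},{"dx":0,"dy":5,"dz":160,"turn":0.03,"gripper":100},{"dx":0,"dy":5,"dz":160,"turn":0.03,"gripper":100}]'
python3 look.py w3 tongs
python3 -m inch '[{"dx":0,"dy":0,"dz":3,"turn":0,"gripper":100},{"dx":0,"dy":0,"dz":6,"turn":0,"gripper":100},{"dx":0,"dy":0,"dz":6,"turn":0,"gripper":100}]'
python3 -m inch '[{"dx":0,"dy":0,"dz":3,"turn":0,"gripper":100},{"dx":0,"dy":0,"dz":4,"turn":0,"gripper":100},{"dx":0,"dy":0,"dz":4,"turn":0,"gripper":100}]'
```

```text
time_s: 3.8
position: [0.4666, -0.0868, 0.0383]
tcp_rot: [[0.03, 1.0, 0.002], [1.0, -0.03, -0.001], [-0.001, 0.002, -1.0]]
force: [0.4, -0.5, 0.2]
opening: 0.998
tongs 0.58 [260.3 197.2 117.  256.4] [ 0.4722 -0.0671  0.03  ]
time_s: 4.2
position: [0.4659, -0.0869, 0.0315]
tcp_rot: [[0.031, 1.0, 0.0], [1.0, -0.031, -0.0], [-0.0, 0.0, -1.0]]
force: [-0.3, -0.0, -0.5]
opening: 0.996
time_s: 4.5
position: [0.4657, -0.0868, 0.0271]
tcp_rot: [[0.031, 1.0, -0.001], [1.0, -0.031, 0.0], [0.0, -0.001, -1.0]]
force: [0.4, 0.7, 0.3]
opening: 0.999
```

View pics/w3.png

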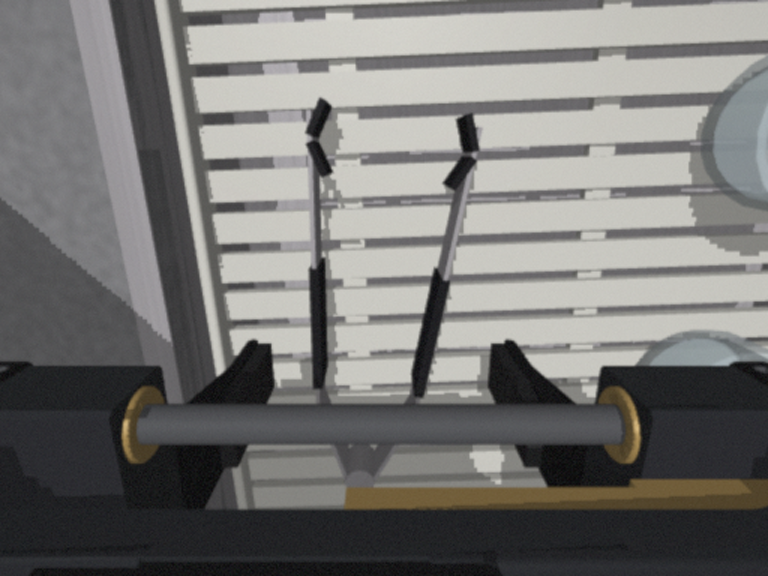

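```bash
python3 - <<'E'
from h import *
import pickle
np.set_printoptions(precision=4,suppress=True)
A,B=[pickle.load(open(f"w{i}.pkl","rb"))[:2] for i in(2,3)]
for k,p,q in(("a1",(354,218),(318,266)),("a0",(353,290),(320,388)),("b1",(425,228),(442,271)),("b0",(411,297),(420,395)),("aend",(363,127),(324,100)),("bend",(440,138),(466,116)),("lip",(283,90),(186,40)),("slat?",(0,0),(0,0))):
  if p[0]: print(k,*tri([(*A,np.array(p)/1.5),(*B,np.array(q)/1.5)]))
for z in(.02,.025,.03,.035):
  o=[onz(*B,np.array(q)/1.5,z) for q in((318,266),(320,388),(442,271),(420,395))]
  print(z,o,np.linalg.norm(o[0]-o[1]),np.linalg.norm(o[2]-o[3]))
E
```

```text
a1 [ 0.4395 -0.0524  0.0279] 0.00034618383149209855
a0 [ 0.438  -0.109   0.0382] 0.00013774861226591387
b1 [ 0.4996 -0.0648 -0.002 ] 0.0008293063364038602
b0 [ 0.4854 -0.116   0.035 ] 0.00025667574162537173
aend [0.4477 0.0158 0.036 ] 0.0005884156460458146
bend [0.5042 0.0083 0.0345] 0.0007045087656336337
lip [0.3839 0.0454 0.0017] 0.0013317072070726476
0.02 [array([ 0.4385, -0.0545,  0.02  ]), array([ 0.4349, -0.1193,  0.02  ]), array([ 0.4971, -0.0587,  0.02  ]), array([ 0.4865, -0.1249,  0.02  ])] 0.06481738539860386 0.06703294353055074
0.025 [array([ 0.4392, -0.0533,  0.025 ]), array([ 0.4358, -0.1164,  0.025 ]), array([ 0.4964, -0.0574,  0.025 ]), array([ 0.486, -0.122,  0.025])] 0.06323039589864136 0.06539170828355086
0.03 [array([ 0.44  , -0.0521,  0.03  ]), array([ 0.4366, -0.1136,  0.03  ]), array([ 0.4957, -0.0561,  0.03  ]), array([ 0.4856, -0.119 ,  0.03  ])] 0.061643406398678886 0.06375047303655103
0.035 [array([ 0.4407, -0.0508,  0.035 ]), array([ 0.4374, -0.1108,  0.035 ]), array([ 0.4951, -0.0547,  0.035 ]), array([ 0.4852, -0.116 ,  0.035 ])] 0.0600564168987164 0.06210923778955117
```

```bash
python3 -m inch '[{"dx":3,"dy":0,"dz":2,"turn":0,"gripper":100},{"dx":3,"dy":0,"dz":3,"turn":0,"gripper":100},{"dx":3,"dy":0,"dz":3,"turn":0,"gripper":100}]'
python3 -m inch '[{"dx":0,"dy":0,"dz":2,"turn":0,"gripper":100},{"dx":0,"dy":0,"dz":2,"turn":0,"gripper":100}]'
```

```text
time_s: 4.8
position: [0.4658, -0.0836, 0.0241]
tcp_rot: [[0.031, 1.0, -0.0], [1.0, -0.031, 0.0], [0.0, -0.0, -1.0]]
force: [-0.0, -0.1, 0.1]
opening: 1.0
time_s: 5.0
position: [0.4659, -0.0838, 0.0222]
tcp_rot: [[0.031, 1.0, -0.0], [1.0, -0.031, 0.0], [0.0, -0.0, -1.0]]
force: [-0.3, -0.0, -0.3]
opening: 0.999
```

```bash
python3 -m inch '[{"dx":0,"dy":0,"dz":2,"turn":0,"gripper":100},{"dx":0,"dy":0,"dz":2,"turn":0,"gripper":100}]'
python3 -m inch '[{"dx":0,"dy":0,"dz":0,"turn":0,"gripper":72},{"dx":0,"dy":0,"dz":0,"turn":0,"gripper":67},{"dx":0,"dy":0,"dz":0,"turn":0,"gripper":64},{"dx":0,"dy":0,"dz":0,"turn":0,"gripper":64},{"dx":0,"dy":0,"dz":0,"turn":0,"gripper":64},{"dx":0,"dy":0,"dz":0,"turn":0,"gripper":64}]'
```

```text
time_s: 5.2
position: [0.4658, -0.0838, 0.0202]
tcp_rot: [[0.031, 1.0, -0.0], [1.0, -0.031, 0.0], [0.0, -0.0, -1.0]]
force: [-0.2, -0.3, -0.7]
opening: 1.002
time_s: 5.8
position: [0.466, -0.0838, 0.0204]
tcp_rot: [[0.031, 1.0, 0.0], [1.0, -0.031, -0.0], [-0.0, 0.0, -1.0]]
force: [-0.4, 0.7, -0.1]
opening: 0.656
```

```bash
python3 -m inch '[{"dx":0,"dy":0,"dz":-5,"turn":0,"gripper":63},{"dx":0,"dy":0,"dz":-15,"turn":0,"gripper":63},{"dx":0,"dy":0,"dz":-30,"turn":0,"gripper":63},{"dx":0,"dy":0,"dz":-50,"turn":0,"gripper":63},{"dx":0,"dy":0,"dz":-70,"turn":0,"gripper":63},{"dx":0,"dy":0,"dz":-90,"turn":0,"gripper":63},{"dx":0,"dy":0,"dz":-100,"turn":0,"gripper":63},{"dx":0,"dy":0,"dz":-100,"turn":0,"gripper":63},{"dx":0,"dy":0,"dz":-100,"turn":0,"gripper":63},{"dx":0,"dy":0,"dz":-100,"turn":0,"gripper":63}]'
python3 look.py w4 tongs; python3 -c "
from h import *
print(read_state()['force'],read_state()['moment'])"
```

```text
time_s: 6.8
position: [0.4652, -0.0835, 0.1196]
tcp_rot: [[0.031, 1.0, -0.002], [1.0, -0.031, 0.001], [0.001, -0.002, -1.0]]
force: [0.2, -0.8, -0.6]
opening: 0.629
tongs 0.83 [261.  175.9  86.  184. ] [ 0.473  -0.0689  0.03  ]
[ 0.1540434   0.24879992 -0.95937033] [-0.08258186  0.04844355 -0.01770736]
```

View pics/w4.png

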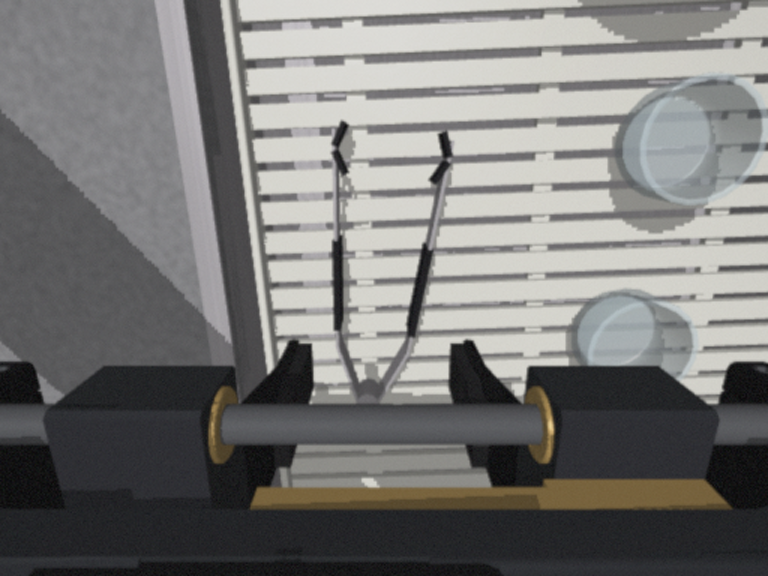

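```bash
python3 - <<'E'
from h import *
import pickle
np.set_printoptions(precision=4,suppress=True)
A,B=[pickle.load(open(f"w{i}.pkl","rb"))[:2] for i in(3,4)]
im=capture("side");save("side1",im[120:320,100:360],3)
for k,p,q in(("a1",(318,266),(338,238)),("a0",(320,388),(338,330)),("b1",(442,271),(428,245)),("b0",(420,395),(412,336)),("aend",(324,100),(345,122)),("bend",(466,116),(445,133)),("slatR",(0,0),(0,0))):
  if p[0]: print(k,*tri([(*A,np.array(p)/1.5),(*B,np.array(q)/1.5)]), onz(*B,np.array(q)/1.5,.035))
E
```

```text
a1 [ 0.4409 -0.05    0.0378] 0.00037925687653075473 [ 0.4404 -0.0503  0.035 ]
a0 [ 0.4367 -0.1124  0.032 ] 0.0002941604358509816 [ 0.4369 -0.1111  0.035 ]
b1 [ 0.4982 -0.0612  0.0111] 0.00015622059205910995 [ 0.4957 -0.0563  0.035 ]
b0 [ 0.4856 -0.1188  0.0303] 5.006593075907231e-06 [ 0.4853 -0.1168  0.035 ]
aend [0.4485 0.0159 0.039 ] 0.00028114459251743956 [0.4483 0.0163 0.035 ]
bend [0.5082 0.0098 0.0128] 0.0006215284206673487 [0.5054 0.0087 0.035 ]
```

View pics/side1.png

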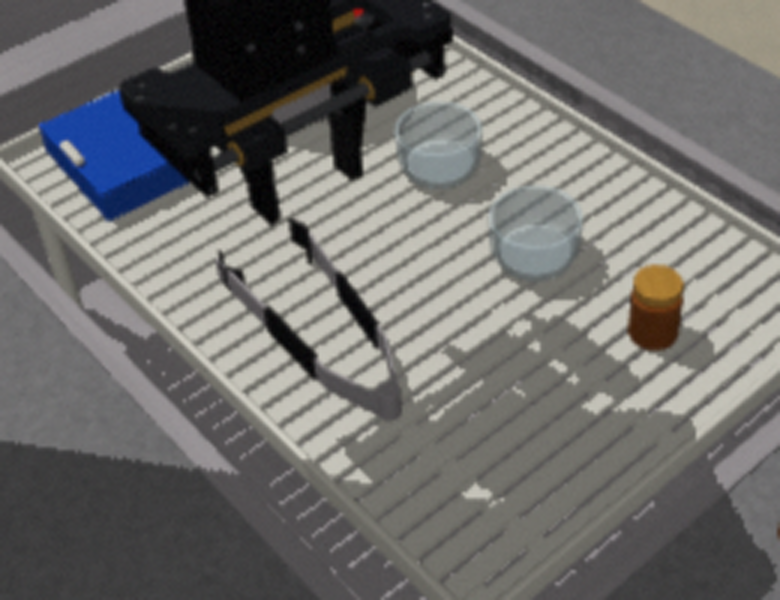

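The tongs stayed on the deck, at the same place in side1 as before, so the pads slipped off. Either they were too high or the force was too low. I'll go back down and probe for the deck by touch.

```bash
python3 -m inch '[{"dx":0,"dy":0,"dz":0,"turn":0,"gripper":100},{"dx":0,"dy":0,"dz":0,"turn":0,"gripper":100},{"dx":0,"dy":0,"dz":30,"turn":0,"gripper":100},{"dx":0,"dy":0,"dz":60,"turn":0,"gripper":100},{"dx":0,"dy":0,"dz":90,"turn":0,"gripper":100},{"dx":0,"dy":0,"dz":98,"turn":0,"gripper":100},{"dx":0,"dy":0,"dz":100,"turn":0,"gripper":100},{"dx":0,"dy":0,"dz":100,"turn":0,"gripper":100}]'
for i in 1; do python3 -m inch '[{"dx":0,"dy":0,"dz":1,"turn":0,"gripper":100},{"dx":0,"dy":0,"dz":2,"turn":0,"gripper":100}]'; done
python3 -m inch '[{"dx":0,"dy":0,"dz":1,"turn":0,"gripper":100},{"dx":0,"dy":0,"dz":2,"turn":0,"gripper":100}]'
python3 -m inch '[{"dx":0,"dy":0,"dz":1,"turn":0,"gripper":100},{"dx":0,"dy":0,"dz":2,"turn":0,"gripper":100}]'
```

```text
time_s: 7.75
position: [0.4664, -0.084, 0.0208]
tcp_rot: [[0.031, 1.0, 0.001], [1.0, -0.031, -0.0], [-0.0, 0.001, -1.0]]
force: [-0.1, 0.2, 0.2]
opening: 0.995
time_s: 7.95
position: [0.4669, -0.0842, 0.0194]
tcp_rot: [[0.031, 1.0, 0.002], [1.0, -0.031, -0.001], [-0.001, 0.002, -1.0]]
force: [-0.6, 0.4, -0.3]
opening: 1.0
time_s: 8.15
position: [0.4663, -0.084, 0.0168]
tcp_rot: [[0.031, 1.0, 0.001], [1.0, -0.031, -0.0], [-0.0, 0.001, -1.0]]
force: [-0.1, -0.6, 0.0]
opening: 0.998
time_s: 8.35
position: [0.466, -0.0838, 0.0144]
tcp_rot: [[0.031, 1.0, 0.0], [1.0, -0.031, -0.0], [-0.0, 0.0, -1.0]]
force: [-0.9, 0.1, 0.3]
opening: 1.0
```

```bash
python3 -m inch '[{"dx":0,"dy":0,"dz":1,"turn":0,"gripper":100},{"dx":0,"dy":0,"dz":2,"turn":0,"gripper":100}]'|sed -n '1,2p;4p'
python3 -m inch '[{"dx":0,"dy":0,"dz":1,"turn":0,"gripper":100},{"dx":0,"dy":0,"dz":2,"turn":0,"gripper":100}]'|sed -n '1,2p;4p'
python3 -c "
from h import *
im=capture('side');save('side2',im[130:290,130:330],4)"
```

```text
time_s: 8.55
position: [0.4659, -0.0838, 0.0122]
force: [0.1, 0.4, -1.1]
time_s: 8.75
position: [0.466, -0.0838, 0.0102]
force: [-0.1, 0.3, -0.8]
```

View pics/side2.png

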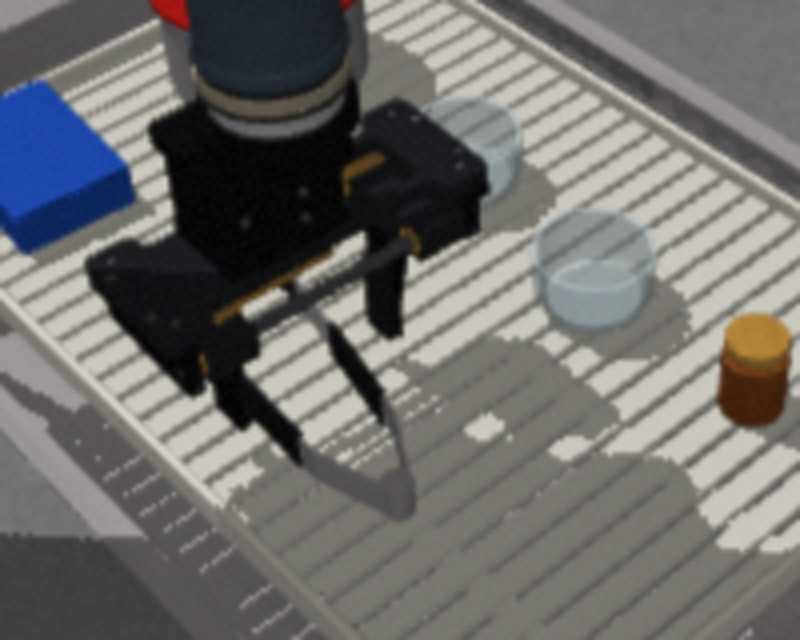

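```bash
python3 - <<'E'
from h import *
S=cam("side");T=cam("top")
f=lambda p:(proj(*S,p)-130)*4
for z in(-.001,.01,.02):
  for x in(.466-.051,.466+.051): print(z,x,f([x,-.084,z]).round())
for z in(-.005,0,.005,.01,.015):print("jar base",z,[f([.6328,-.2416,z+h]).round() for h in(0,.052)], "grips",f([.4385,-.083,z+.024]).round(),f([.491,-.087,z+.024]).round())
E
```

```text
-0.001 0.41500000000000004 [241. 471.]
-0.001 0.517 [391. 374.]
0.01 0.41500000000000004 [238. 458.]
0.01 0.517 [390. 360.]
0.02 0.41500000000000004 [236. 445.]
0.02 0.517 [389. 348.]
jar base -0.005 [array([746., 428.]), array([754., 361.])] grips [272. 422.] [355. 376.]
jar base 0 [array([747., 422.]), array([755., 354.])] grips [271. 415.] [354. 369.]
jar base 0.005 [array([748., 416.]), array([755., 348.])] grips [270. 409.] [354. 363.]
jar base 0.01 [array([748., 409.]), array([756., 341.])] grips [269. 402.] [353. 356.]
jar base 0.015 [array([749., 403.]), array([757., 334.])] grips [268. 396.] [352. 350.]
```

```bash
python3 - <<'E'
from h import *
c=get_calibration("wrist");K=np.array(c["camera_matrix"]);M=np.linalg.inv(np.array(c["T_tool_cam"]))
print(M.round(3))
for z in(.011,0,-.02,-.04):
  for x in(-.0095,.0095): print(z,x,[(proj(K,M,[x,y,z])*1.5).round() for y in(-.0435,.0435)])
S=cam("side");T=cam("top");im=capture("top");save("top1",im[190:290,190:330],5)
for z in(-.001,.03):
  for x in(.466-.051,.466+.051): print(z,x,((proj(*T,[x,-.084,z])-190)*5).round())
print("jaw",[((proj(*T,[.466,-.084,z])-190)*5).round() for z in(0,.05,.1)])
E
```

```text
[[ 0.001  1.    -0.001 -0.   ]
 [-0.955  0.001 -0.296  0.024]
 [-0.296  0.001  0.955  0.202]
 [ 0.     0.     0.     1.   ]]
0.011 -0.0095 [array([290., 352.]), array([469., 352.])]
0.011 0.0095 [array([287., 315.]), array([472., 315.])]
0 -0.0095 [array([285., 362.]), array([474., 362.])]
0 0.0095 [array([283., 323.]), array([477., 323.])]
-0.02 -0.0095 [array([275., 383.]), array([484., 384.])]
-0.02 0.0095 [array([272., 342.]), array([487., 342.])]
-0.04 -0.0095 [array([263., 410.]), array([495., 410.])]
-0.04 0.0095 [array([259., 364.]), array([500., 364.])]
-0.001 0.41500000000000004 [297. 312.]
-0.001 0.517 [297. 144.]
0.03 0.41500000000000004 [298. 315.]
0.03 0.517 [298. 144.]
jaw [array([297., 228.]), array([298., 230.]), array([299., 232.])]
```

View pics/top1.png

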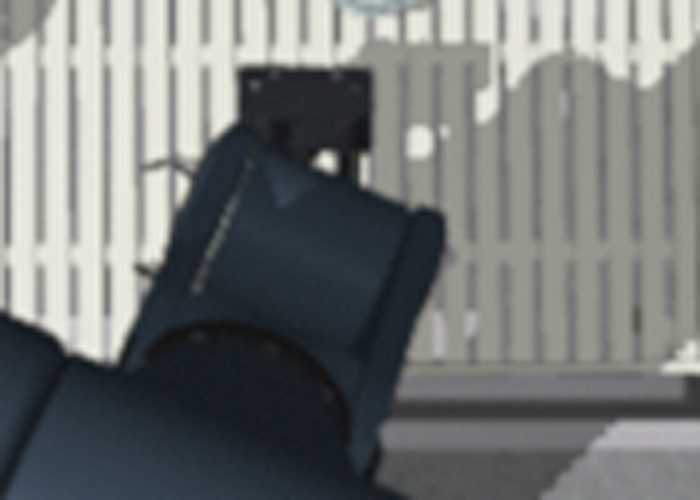

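Both views agree on a discrepancy. The wrist image puts the fingertips at tool z ≈ −0.025, and the side view puts them about 30 mm higher than the stated +11 mm. So the fingers were still above the tongs. I'll keep descending with force checks.

```bash
python3 -m inch '[{"dx":0,"dy":0,"dz":5,"turn":0,"gripper":100},{"dx":0,"dy":0,"dz":10,"turn":0,"gripper":100},{"dx":0,"dy":0,"dz":14,"turn":0,"gripper":100},{"dx":0,"dy":0,"dz":14,"turn":0,"gripper":100}]'|sed -n '1,2p;4p'
python3 -m inch '[{"dx":0,"dy":0,"dz":2,"turn":0,"gripper":100},{"dx":0,"dy":0,"dz":3,"turn":0,"gripper":100},{"dx":0,"dy":0,"dz":3,"turn":0,"gripper":100}]'|sed -n '1,2p;4p'
python3 -m inch '[{"dx":0,"dy":0,"dz":1,"turn":0,"gripper":100},{"dx":0,"dy":0,"dz":2,"turn":0,"gripper":100},{"dx":0,"dy":0,"dz":2,"turn":0,"gripper":100}]'|sed -n '1,2p;4p'
```

```text
time_s: 9.25
position: [0.4655, -0.0836, -0.0044]
force: [0.9, -0.0, 0.2]
time_s: 9.55
position: [0.4659, -0.0838, -0.0067]
force: [-0.4, -0.2, 0.7]
time_s: 9.85
position: [0.4659, -0.0838, -0.0087]
force: [-1.4, 0.2, -0.3]
```

```bash
python3 -m inch '[{"dx":0,"dy":0,"dz":1,"turn":0,"gripper":100},{"dx":0,"dy":0,"dz":2,"turn":0,"gripper":100},{"dx":0,"dy":0,"dz":2,"turn":0,"gripper":100}]'|sed -n '1,2p;4p'
python3 -m inch '[{"dx":0,"dy":0,"dz":1,"turn":0,"gripper":100},{"dx":0,"dy":0,"dz":2,"turn":0,"gripper":100},{"dx":0,"dy":0,"dz":2,"turn":0,"gripper":100}]'|sed -n '1,2p;4p'
python3 -c "
from h import *
im=capture('side');save('side3',im[130:290,130:330],4)"
```

```text
time_s: 10.15
position: [0.4659, -0.0838, -0.0108]
force: [-0.4, 0.2, -0.4]
time_s: 10.45
position: [0.4659, -0.0838, -0.0128]
force: [0.3, -0.9, -0.5]
```

View pics/side3.png

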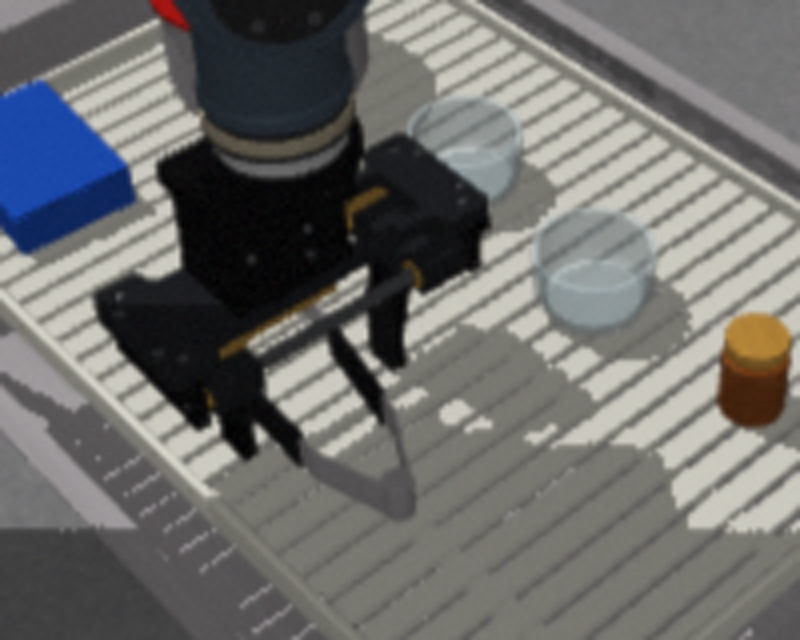

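The fingertips are now at deck level, with the far one at (395,365) and the near one at (248,458), i.e. z ≈ 0.010, and they straddle the sleeves. I'll grip here.

```bash
python3 -m inch '[{"dx":0,"dy":0,"dz":-1,"turn":0,"gripper":75},{"dx":0,"dy":0,"dz":-1,"turn":0,"gripper":70},{"dx":0,"dy":0,"dz":-1,"turn":0,"gripper":67},{"dx":0,"dy":0,"dz":-1,"turn":0,"gripper":65},{"dx":0,"dy":0,"dz":-1,"turn":0,"gripper":63},{"dx":0,"dy":0,"dz":-1,"turn":0,"gripper":63},{"dx":0,"dy":0,"dz":-1,"turn":0,"gripper":63},{"dx":0,"dy":0,"dz":-1,"turn":0,"gripper":63}]'
python3 -m inch '[{"dx":0,"dy":0,"dz":-3,"turn":0,"gripper":63},{"dx":0,"dy":0,"dz":-8,"turn":0,"gripper":63},{"dx":0,"dy":0,"dz":-15,"turn":0,"gripper":63},{"dx":0,"dy":0,"dz":-15,"turn":0,"gripper":63},{"dx":0,"dy":0,"dz":-15,"turn":0,"gripper":63}]'
```

```text
time_s: 11.3
position: [0.4657, -0.0837, -0.0116]
tcp_rot: [[0.031, 1.0, -0.0], [1.0, -0.031, 0.0], [0.0, -0.0, -1.0]]
force: [-0.5, 0.2, 1.4]
opening: 0.631
time_s: 11.8
position: [0.4663, -0.084, 0.0037]
tcp_rot: [[0.031, 1.0, 0.001], [1.0, -0.031, -0.0], [-0.0, 0.001, -1.0]]
force: [0.3, 0.6, -2.1]
opening: 0.631
```

```bash
python3 -m inch '[{"dx":0,"dy":0,"dz":-20,"turn":0,"gripper":63},{"dx":0,"dy":0,"dz":-40,"turn":0,"gripper":63},{"dx":0,"dy":0,"dz":-60,"turn":0,"gripper":63},{"dx":0,"dy":0,"dz":-80,"turn":0,"gripper":63},{"dx":0,"dy":0,"dz":-80,"turn":0,"gripper":63},{"dx":0,"dy":0,"dz":-80,"turn":0,"gripper":63},{"dx":0,"dy":0,"dz":-80,"turn":0,"gripper":63}]'
python3 look.py w5 tongs
```

```text
time_s: 12.5
position: [0.4652, -0.0835, 0.0824]
tcp_rot: [[0.031, 1.0, -0.002], [1.0, -0.031, 0.001], [0.001, -0.002, -1.0]]
force: [0.2, 0.8, -0.9]
opening: 0.636
tongs 0.66 [269.8 195.1 138.8 263.2] [ 0.4793 -0.0765  0.03  ]
```

View pics/w5.png

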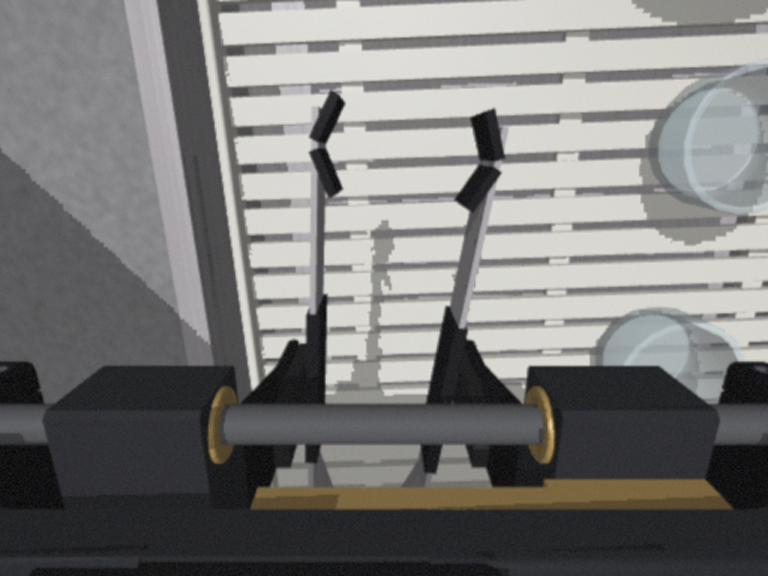

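The tongs are in the grip and raised, with the a apex at (318,147), the b apex at (490,163) and the shadow well offset. I'll turn them to point at +x and move to a stand-off before the jar.

```bash
python3 -m inch '[{"dx":-10,"dy":3,"dz":0,"turn":0.06,"gripper":63},{"dx":-25,"dy":8,"dz":0,"turn":0.18,"gripper":63},{"dx":-40,"dy":13,"dz":0,"turn":0.32,"gripper":63},{"dx":-55,"dy":18,"dz":0,"turn":0.46,"gripper":63},{"dx":-70,"dy":23,"dz":0,"turn":0.60,"gripper":63},{"dx":-85,"dy":28,"dz":0,"turn":0.74,"gripper":63},{"dx":-100,"dy":33,"dz":0,"turn":0.88,"gripper":63},{"dx":-115,"dy":38,"dz":0,"turn":1.02,"gripper":63},{"dx":-130,"dy":42,"dz":0,"turn":1.16,"gripper":63},{"dx":-142,"dy":46,"dz":0,"turn":1.30,"gripper":63},{"dx":-150,"dy":48,"dz":0,"turn":1.42,"gripper":63},{"dx":-156,"dy":50,"dz":0,"turn":1.52,"gripper":63}]' | head -1
python3 -m inch '[{"dx":0,"dy":0,"dz":0,"turn":0.02,"gripper":63},{"dx":0,"dy":0,"dz":0,"turn":0.02,"gripper":63},{"dx":0,"dy":0,"dz":0,"turn":0.02,"gripper":63}]'
python3 look.py w6 jar ramekin1 tongs
python3 - <<'E'
from h import *
c=get_calibration("wrist");K=np.array(c["camera_matrix"]);M=np.linalg.inv(np.array(c["T_tool_cam"]))
for p in((318,147),(490,163)):
  for z in(-.046,-.040): print(p,z,onz(K,M,np.array(p)/1.5,z))
E
```

```text
time_s: 13.8
time_s: 14.1
position: [0.5105, -0.2406, 0.0828]
tcp_rot: [[1.0, 0.001, -0.001], [0.001, -1.0, 0.001], [-0.001, -0.001, -1.0]]
force: [-0.1, 0.6, -0.8]
opening: 0.634
jar 0.96 [255.7  35.7  56.9  71.4] [ 0.6379 -0.2405  0.03  ]
jar 0.82 [475.2  28.4  69.5  56.9] [ 0.6429 -0.398   0.03  ]
jar 0.62 [462.2 116.2  59.2  33.9] [ 0.5819 -0.4015  0.03  ]
ramekin1 0.9 [ 93.1  50.2 119.7 100.4] [ 0.6281 -0.1213  0.03  ]
tongs 0.94 [269.7 193.2 138.6 262.2] [ 0.5186 -0.2528  0.03  ]
(318, 147) -0.046 [ 0.08349723 -0.01985233 -0.046     ]
(318, 147) -0.04 [ 0.08355625 -0.02066264 -0.04      ]
(490, 163) -0.046 [ 0.07893469  0.03201551 -0.046     ]
(490, 163) -0.04 [ 0.07879816  0.03342818 -0.04      ]
```

View pics/w6.png

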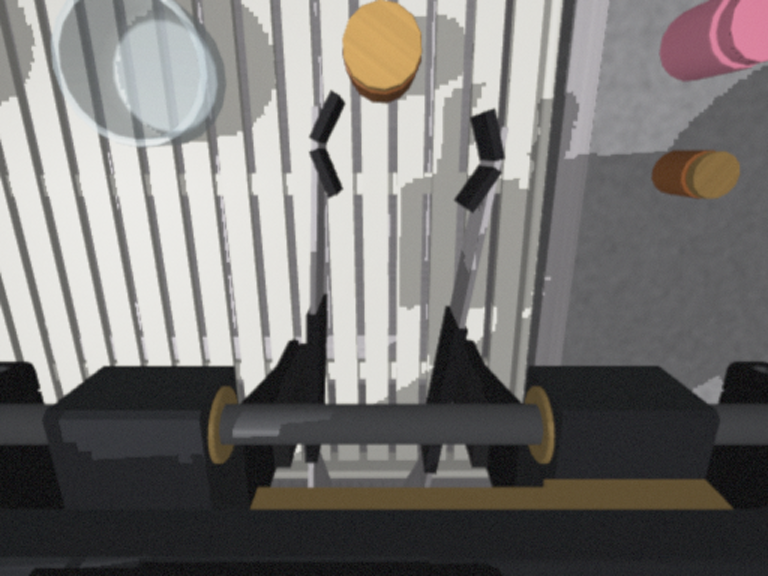

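```bash
python3 - <<'E'
from h import *
import pickle
np.set_printoptions(precision=4,suppress=True)
s=read_state();K,M,_=pickle.load(open("w6.pkl","rb"))
R=np.array(s["tcp_rot"]);p=np.array(s["position"]);print(p)
for z in(.058,.063,.067):
  w=onz(K,M,np.array((382,47))/1.5,z);print(z,w,R.T@(w-p))
E
```

```text
[ 0.511  -0.2409  0.0833]
0.058 [ 0.6351 -0.2397  0.058 ] [ 0.1241 -0.0011  0.0253]
0.063 [ 0.6341 -0.2397  0.063 ] [ 0.1231 -0.0011  0.0203]
0.067 [ 0.6333 -0.2397  0.067 ] [ 0.1223 -0.0011  0.0163]
```

I'm past the picture budget, so I'll check the alignment numerically by the lid's colour and the dark tips.

```bash
python3 -m inch '[{"dx":10,"dy":-2,"dz":0,"turn":0,"gripper":63},{"dx":25,"dy":-5,"dz":0,"turn":0,"gripper":63},{"dx":36,"dy":-7,"dz":5,"turn":0,"gripper":63},{"dx":41,"dy":-7,"dz":15,"turn":0,"gripper":63},{"dx":41,"dy":-7,"dz":20,"turn":0,"gripper":63},{"dx":41,"dy":-7,"dz":20,"turn":0,"gripper":63},{"dx":41,"dy":-7,"dz":20,"turn":0,"gripper":63}]'
cat > jar.py <<'E'
from h import *
np.set_printoptions(precision=4,suppress=True)
s=read_state();K,M=cam("wrist");im=capture("wrist");R=np.array(s["tcp_rot"]);p=np.array(s["position"])
h=cv2.cvtColor(im,cv2.COLOR_RGB2HSV);m=cv2.inRange(h,(12,110,130),(25,255,255));m[240:]=0;m[:,:170]=0;m[:,340:]=0
n,l,st,c=cv2.connectedComponentsWithStats(m);i=1+np.argmax(st[1:,4]);print(st[i],c[i])
w=onz(K,M,c[i],.063);print("jar tool xy",R.T@(w-p),w,"opening",s["opening"],s["force"])
d=(im.max(2)<50).astype(np.uint8);d[190:]=0;n,l,st,c=cv2.connectedComponentsWithStats(d)
Mt=M@np.block([[R,p[:,None]],[np.zeros((1,3)),1]])
for i in range(1,n):
  if st[i,4]>40:print("dark",st[i],onz(K,Mt,c[i],-.046)[:2])
E
python3 jar.py
```

```text
time_s: 15.0
position: [0.5512, -0.234, 0.0627]
tcp_rot: [[1.0, -0.0, -0.002], [-0.0, -1.0, 0.001], [-0.002, -0.001, -1.0]]
force: [-0.6, -0.1, -1.7]
opening: 0.632
[ 238   69   54   57 2400] [264.8058  96.8408]
jar tool xy [ 0.0846  0.0054 -0.0004] [ 0.6358 -0.2395  0.063 ] opening 0.6323691129945633 [-0.5895 -0.1276 -1.7184]
dark [211  63  18  32 237] [ 0.0916 -0.0162]
dark [315  74  20  33 464] [0.0867 0.0305]
dark [212  99  15  31 206] [ 0.0767 -0.0171]
dark [304 111  29  29 412] [0.0719 0.0285]
```

```bash
python3 -m inch '[{"dx":3,"dy":-1,"dz":0,"turn":0,"gripper":63},{"dx":3,"dy":-1,"dz":5,"turn":0,"gripper":63},{"dx":3,"dy":-1,"dz":12,"turn":0,"gripper":63},{"dx":3,"dy":-1,"dz":19,"turn":0,"gripper":63},{"dx":3,"dy":-1,"dz":26,"turn":0,"gripper":63},{"dx":3,"dy":-1,"dz":33,"turn":0,"gripper":63},{"dx":3,"dy":-1,"dz":33,"turn":0,"gripper":63}]'
python3 jar.py
```

```text
time_s: 15.75
position: [0.5542, -0.2328, 0.0289]
tcp_rot: [[1.0, -0.0, -0.002], [-0.0, -1.0, 0.002], [-0.002, -0.002, -1.0]]
force: [-0.9, -0.9, -0.8]
opening: 0.631
[ 237   68   66   69 3566] [269.5906 101.9526]
jar tool xy [ 0.0818  0.0066 -0.0343] [ 0.636  -0.2395  0.063 ] opening 0.6308310574459555 [-0.94   -0.8859 -0.7972]
dark [211  63  18  32 234] [ 0.0916 -0.0163]
dark [315  74  20  33 472] [0.0868 0.0305]
dark [211  99  16  31 183] [ 0.0767 -0.017 ]
dark [304 111  29  29 417] [0.072  0.0285]
```

```bash
python3 -m inch '[{"dx":0,"dy":0,"dz":6,"turn":0,"gripper":63},{"dx":0,"dy":0,"dz":12,"turn":0,"gripper":63},{"dx":0,"dy":0,"dz":18,"turn":0,"gripper":63},{"dx":0,"dy":0,"dz":24,"turn":0,"gripper":63},{"dx":0,"dy":0,"dz":29,"turn":0,"gripper":63},{"dx":0,"dy":0,"dz":33,"turn":0,"gripper":63},{"dx":0,"dy":0,"dz":33,"turn":0,"gripper":63},{"dx":0,"dy":3,"dz":33,"turn":0,"gripper":63},{"dx":0,"dy":3,"dz":33,"turn":0,"gripper":63}]'
python3 jar.py
```

```text
time_s: 16.7
position: [0.5555, -0.237, -0.0024]
tcp_rot: [[1.0, -0.0, 0.001], [-0.0, -1.0, -0.001], [0.001, 0.001, -1.0]]
force: [0.4, -0.3, -1.2]
opening: 0.631
[ 223   62   82   87 5532] [263.1278 105.1325]
jar tool xy [ 0.0807  0.0026 -0.0653] [ 0.6362 -0.2396  0.063 ] opening 0.6311983835180692 [ 0.4194 -0.3358 -1.1749]
dark [211  65  18  30 195] [ 0.0913 -0.016 ]
dark [315  74  20  33 470] [0.0867 0.0305]
dark [212  99  14  30 151] [ 0.0771 -0.0173]
dark [304 111  29  29 417] [0.072  0.0284]
```

```bash
python3 -m inch '[{"dx":0,"dy":0,"dz":0,"turn":0,"gripper":61},{"dx":0,"dy":0,"dz":0,"turn":0,"gripper":59},{"dx":0,"dy":0,"dz":0,"turn":0,"gripper":57},{"dx":0,"dy":0,"dz":0,"turn":0,"gripper":55},{"dx":0,"dy":0,"dz":0,"turn":0,"gripper":53},{"dx":0,"dy":0,"dz":0,"turn":0,"gripper":51},{"dx":0,"dy":0,"dz":0,"turn":0,"gripper":48},{"dx":0,"dy":0,"dz":0,"turn":0,"gripper":44},{"dx":0,"dy":0,"dz":0,"turn":0,"gripper":40},{"dx":0,"dy":0,"dz":0,"turn":0,"gripper":40}]'
python3 jar.py
```

```text
time_s: 17.75
position: [0.555, -0.2363, -0.0027]
tcp_rot: [[1.0, -0.0, -0.0], [-0.0, -1.0, 0.0], [-0.0, -0.0, -1.0]]
force: [-0.7, 0.7, -0.7]
opening: 0.536
[ 235   60   84   87 5645] [276.4847 103.377 ]
jar tool xy [ 0.0813  0.0078 -0.0657] [ 0.6364 -0.244   0.063 ] opening 0.5357534868164872 [-0.7284  0.687  -0.74  ]
dark [229  66  19  31 135] [ 0.0912 -0.0078]
dark [311  73   8  16  43] [0.0915 0.0257]
dark [228 101  14  31  95] [ 0.0759 -0.0102]
```

```bash
python3 -m inch '[{"dx":0,"dy":0,"dz":0,"turn":0,"gripper":25},{"dx":0,"dy":0,"dz":0,"turn":0,"gripper":10},{"dx":0,"dy":0,"dz":0,"turn":0,"gripper":0},{"dx":0,"dy":0,"dz":0,"turn":0,"gripper":0},{"dx":0,"dy":0,"dz":0,"turn":0,"gripper":0}]'
python3 jar.py; python3 look.py w7
```

```text
time_s: 18.3
position: [0.555, -0.2363, -0.0027]
tcp_rot: [[1.0, -0.0, -0.0], [-0.0, -1.0, 0.0], [-0.0, -0.0, -1.0]]
force: [-0.4, 0.2, -0.4]
opening: 0.535
[ 235   60   84   87 5646] [276.46   103.3691]
jar tool xy [ 0.0813  0.0078 -0.0657] [ 0.6364 -0.244   0.063 ] opening 0.5353990320291756 [-0.4441  0.1933 -0.4308]
dark [229  67  19  30 130] [ 0.0909 -0.0081]
dark [311  73   8  16  43] [0.0915 0.0256]
dark [231 111  11  21  67] [ 0.0727 -0.0095]
```

View pics/w7.png

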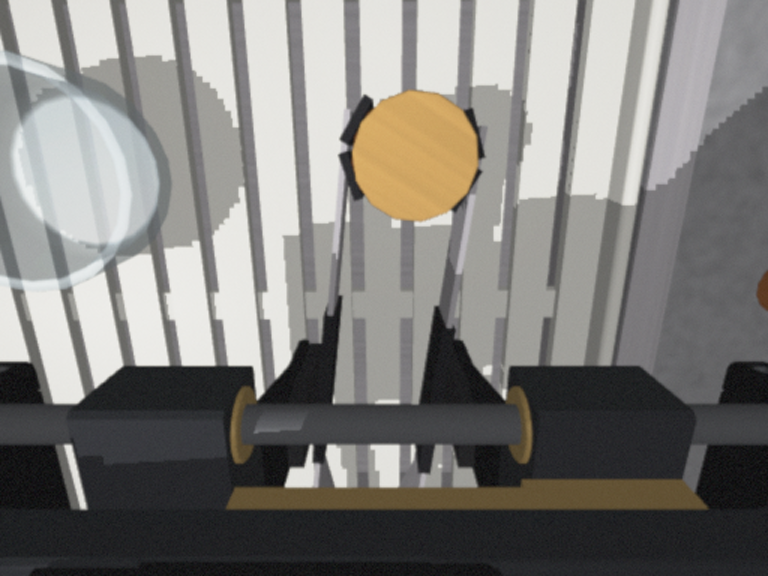

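w7 shows both tip cups seated round the jar (lid centre at (415,155)) with the sides parallel and the fingers clear of it. I'll lift 10 cm.

```bash
python3 -m inch '[{"dx":0,"dy":0,"dz":-2,"turn":0,"gripper":0},{"dx":0,"dy":0,"dz":-6,"turn":0,"gripper":0},{"dx":0,"dy":0,"dz":-12,"turn":0,"gripper":0},{"dx":0,"dy":0,"dz":-22,"turn":0,"gripper":0},{"dx":0,"dy":0,"dz":-34,"turn":0,"gripper":0},{"dx":0,"dy":0,"dz":-48,"turn":0,"gripper":0},{"dx":0,"dy":0,"dz":-62,"turn":0,"gripper":0},{"dx":0,"dy":0,"dz":-76,"turn":0,"gripper":0},{"dx":0,"dy":0,"dz":-88,"turn":0,"gripper":0},{"dx":0,"dy":0,"dz":-96,"turn":0,"gripper":0},{"dx":0,"dy":0,"dz":-100,"turn":0,"gripper":0},{"dx":0,"dy":0,"dz":-102,"turn":0,"gripper":0}]'
python3 -m inch '[{"dx":0,"dy":0,"dz":0,"turn":0,"gripper":0},{"dx":0,"dy":0,"dz":0,"turn":0,"gripper":0},{"dx":0,"dy":0,"dz":0,"turn":0,"gripper":0},{"dx":0,"dy":0,"dz":0,"turn":0,"gripper":0},{"dx":0,"dy":0,"dz":0,"turn":0,"gripper":0},{"dx":0,"dy":0,"dz":0,"turn":0,"gripper":0}]'
python3 jar.py; python3 -c "
from h import *
im=capture('side');save('side4',im[100:290,130:380],3)"
```

```text
time_s: 19.6
position: [0.5551, -0.2363, 0.0997]
tcp_rot: [[1.0, -0.0, 0.0], [-0.0, -1.0, -0.0], [0.0, 0.0, -1.0]]
force: [0.5, 0.3, -2.7]
opening: 0.534
time_s: 20.2
position: [0.555, -0.2363, 0.0992]
tcp_rot: [[1.0, -0.0, -0.0], [-0.0, -1.0, 0.0], [-0.0, -0.0, -1.0]]
force: [0.7, -0.2, -2.6]
opening: 0.534
[ 235   60   83   86 5567] [276.2024 102.5322]
jar tool xy [0.0813 0.0149 0.0362] [ 0.6363 -0.2512  0.063 ] opening 0.5340608523290626 [ 0.7283 -0.1833 -2.6286]
dark [229  65  19  32 141] [ 0.0912 -0.0079]
dark [228 101  14  30  98] [ 0.0759 -0.0101]
```

View pics/side4.png

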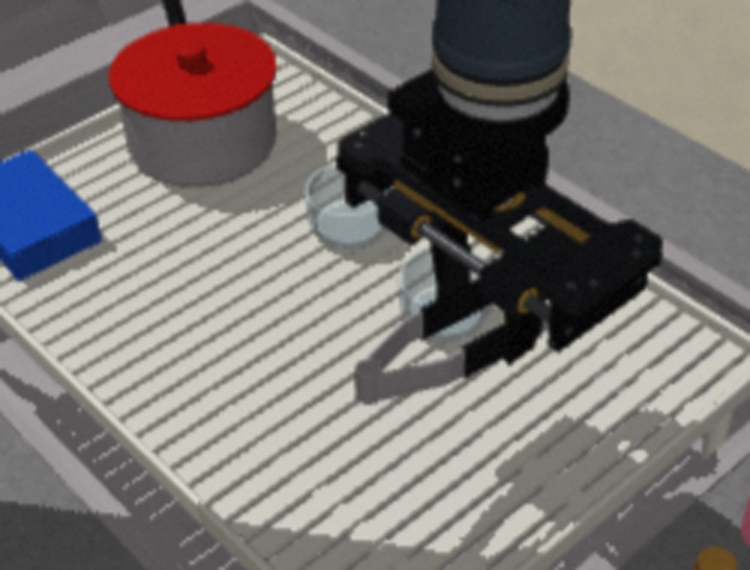

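The lid keeps the same size and place in the wrist view, the jar's spot on the deck is empty, and the wrist load grew by about 2 N. The bystanders have not moved. I'll hand in.

```bash
python3 -c "
from rig import *
print(hand_in())"
```

```text
the job is handed in; nothing more can be done
None
```

I picked up the tongs, closed them on the amber jar while it stood on the drainer, lifted it about 10 cm and handed in at about 20 s, still holding. `hand_in()` reports no verdict.

**Last checks:**
- **Grip:** the opening held steady at 0.534 (about 46 mm) with the gripper commanded fully shut. That is about 1.5 mm wider than the stated 45 mm, so I put the joint near 0.02 rad.
- **Jar:** the lid stayed at the same place and size in the wrist view through the lift. The wrist load rose to about 2.6 N, against about 2.0 N for the tongs plus the jar.
- **Bystanders:** the ramekins, saucepan and soap dish look unmoved in the last side view, but I did not measure them. The gripper partly hides the ramekins there.

**What disagreed or failed:**
- **First grasp:** it closed above the tongs and lifted nothing, without disturbing them. The side and wrist cameras both put the fingertips about 23 mm behind the reported TCP, not 11 mm ahead of it. I went by what the cameras showed.
- **Closing:** the jar slid about 4 mm sideways on the deck as the tongs closed on it.
- **Picture budget:** I viewed 14 pictures, four over the 10, mostly because of that offset. I skipped the separate close crop of the jar before the first reach. The stand-off wrist view did confirm it as the larger amber jar.

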